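Drip grate into the boot tray's pocket

ROBOT

A 7-joint arm with a two-finger parallel gripper is mounted at the origin on the work surface. World frame = base frame: x ahead of the robot, y to its left, z up, the work surface at z = 0. Lengths are in m, angles in rad, forces in N, time in s.
With the tool pointing down it reaches from about 0.35 to 0.9 m from the base axis. Payload 19.9 kg.
Tool frame: the origin (TCP) lies at the very end of the fingers, on their centre line; the grasp point (between the pads) lies r.pinch_z behind it (r.pinch_z is the distance from the TCP to the grasp point, in m); z points along the fingers, y is the direction in which the jaws open and shut (so a half turn about z gives the same grasp; the last joint's range is limited). The gripper opens to 94 mm and grips with 3 to 60 N. Pads are 16 mm wide; open, the fingers measure 119 mm over their backs; the gripper's body (75 mm by 177 mm) begins 78 mm behind the grasp point.
Start: joints at [-1.327, 0.417, -0.01, 1.614, 0.005, 1.111, -0.053], TCP at [0.176, 0.6, 0.205] pointing down, gripper open.
Joint ranges: [-2.81, 2.81], [-0.39, 2.02], [-1.27, 1.25], [0.06, 2.57], [-1.19, 4.33], [0.19, 2], [-2.82, 2.82]. Speed limits (rad/s): [1.89, 1.89, 2.39, 2.39, 3.01, 3.01, 3.01].

INTERFACE

Orientations are given as a 3x3 rotation matrix whose columns are the frame's x, y, z axes.
In Python, from workcell import r gives the robot as it stands.
- The arm moves only by the tool arm_command, never from a script. Its argument "series" is a list of rows, each a list of 3 entries, a list of its own where there are three numbers: the turn, a rotation vector about the tool's x, y, z in degrees, then the shift along the tool's x, y, z in units of 60 mm (1.0 is 60 mm), then the opening, from 0 (shut) to 1 (fully open). In form: [[[ax, ay, az], [x, y, z], grip], ...]. A call has 1 to 8 rows; each row shifts and turns the commanded pose from where the row before left it, along the tool's axes as they then stand; what a row does not reach is not made up. A row lasts 1/8 s, in which the tool goes at most 62.5 mm and 10.7 degrees, less where a joint would pass 70% of its speed; a pose out of reach is approached as far as the arm can. A call is refused whole if a number of a shift passes 1 or a number of a turn 10.7, either way. A call with a gripper value outside its range is refused whole. The fingers move at their own pace and stop on an object; the grip force is fixed at half the most. Time passes only in rows, so rows that do not move let the fingers close. It gives the time, the measured TCP pose, the force and the opening at its end, in the units of the state.
- r.read_state(): the state, without advancing time (a new reading comes with each control period).
- r.get_image(name): name is "scene" or "top" or "wrist"; returns the picture (420x560x3 uint8, red, green, blue); there is no depth.
- r.camera_info(name): a dict with "camera_matrix" (3x3 intrinsics, pixels), "distortion" ([k1, k2, p1, p2, k3] as OpenCV has them; the pictures are not rectified), "origin" and "attitude" of the camera in the world. Camera axes: x right, y down, z forward; pixel columns grow to the right and rows downward; lengths in m; the calibration is good to about 2 mm. A picture is of the moment at which its call begins: read the wrist's pose just before it. camera_info takes no time and is no camera call; for the wrist camera it gives the pose at the moment of the call.
- r.finish_job(): hands the job in, once; it reports no verdict.
The state is a dict: "time_s": time; "joints": joint angles; "dq": joint speeds; "joint_torque": joint torques, N m; "ee_pos": TCP position; "tool_rot": TCP orientation; "wrist_force": force on the tool from outside, world axes, zero at the start; "torque": the same for the moment, N m; "gripper_width": opening from 0.0 (shut) to 1.0 (fully open).
Only numpy, scipy, OpenCV 4.12 (cv2) and the standard library are available. Lean on these libraries where they do the work, as an engineer would, in place of code of your own. Each camera call takes 0.05 s, during which the arm holds its last target. There are 200 camera calls.

TASK

Slide the aluminium drip grate with the orange handle along the black boot tray, without lifting it clear of the tray, until it drops into the shallow yellow-floored pocket in the middle; leave it lying flat in the pocket and let go. Leave the wooden boot brush and the glass jar of hooks undisturbed.

Things in the scene. Friction and masses are not known exactly. Their poses are not given: they have to be found in the camera images.
- drip_grate: Loose flat aluminium grate, 110 (x) by 76 (y) by 10 mm thick, 0.17-0.35 kg, with an upright orange fin handle in its middle: 70 long (x), 14 thick (y), top 46 mm above the underside; grip it across y from above, both sides clear. Origin: centre of underside, z up. Starts flat on the tray's deck left or right of the pocket, turned up to 0.5 rad to it.
- pocket (a point): Centre of the yellow floor of the pocket, 132 (x) by 98 (y) by 10 mm deep, amid the fixed black boot tray; z up. Floor 10 mm, tray's deck 20 mm above the bench. The grate fits, flush with the deck, 11 mm to spare each side, long side along x, either way round, not crosswise. Deck 260 (x) by 500 (y) mm, centred here, with a rim 10 mm wide, 8 mm above the deck.
- boot_brush: Bystander, leave it where it is: loose wooden boot brush lying on the tray's deck on the other side of the pocket, 124 (x) by 56 (y) by 54 mm high, pale bristles below, dark wooden grip on top. Origin: centre of the underside, z up.
- hook_jar: Bystander, leave it standing: loose closed glass jar of brass mitten hooks, steel cap, 72 mm across, 108 mm high, on the bench to the left or right of the tray. Origin: centre of the underside, z up. (A steel key bowl stands on the other side; an ice scraper lies to the right, nearer the robot.)
Things that resemble listed ones, but are neither listed nor needed, are in the scene too. Of the things that look like the drip_grate, the middle-sized one is meant.

How it is judged:
At the end, for the whole second after the job is handed in: The drip grate lies at rest in the pocket: its underside within 3 mm of the pocket's floor, level within 0.06 rad (3.5 degrees), its centre within 20 mm of the pocket's centre. The brush and the jar are within 30 mm of where they started, and the jar is upright within 0.2 rad (z of drip_grate in the frame of pocket below 0.003 m and horizontal distance between drip_grate and pocket below 0.02 m and angle between drip_grate's own z axis and vertical below 0.06 rad and linear speed of drip_grate below 0.02 m/s and distance of each of boot_brush, hook_jar from where it was at the start of the episode below 0.03 m and angle between hook_jar's own z axis and vertical below 0.2 rad); the robot touches nothing.
It fails at once if the grate is lifted clear of the tray (its underside centre more than 12 mm above the deck) (z of drip_grate in the frame of pocket above 0.022 m).
It fails at once if the boot brush is moved by more than 30 mm (distance of boot_brush from where it was at the start of the episode above 0.03 m).
It fails at once if the jar is moved by more than 30 mm or tipped by more than 0.2 rad (distance of hook_jar from where it was at the start of the episode above 0.03 m or angle between hook_jar's own z axis and vertical above 0.2 rad).
It also fails if it takes over 38 s, if anything falls off the work surface, if the arm or the gripper's body presses on something with over 40 N, if the wrist force passes 120 N, or if a joint passes its speed limit or range.

## Working session

There is one attempt and no reset: what is moved stays moved. The work goes in short steps, Python scripts to look and compute and a tool call to move; the robot and the scene stay as the last step left them, time stands still between calls to the robot, and variables do not carry over. Pictures are saved under pics/ and viewed, on a budget of 10 in all, crops included, one or two more only if the job needs it, and the job is handed in when it is done.

Besides the shell and the picture viewer there is one more tool, called as name(argument=value, ...) on one line, values as JSON. arm_command: Moves the arm, as the interface text tells. Its arguments: {"type":"object","properties":{"series":{"type":"array"}},"required":["series"]}

```bash
mkdir -p pics; python3 - <<'E'
from workcell import r
import cv2,numpy as np
s=r.read_state();print(s['time_s'],s['ee_pos'],np.round(s['tool_rot'],3).tolist(),s['gripper_width'],r.pinch_z)
for n in("scene","top"):
    c=r.camera_info(n);print(n,c)
    cv2.imwrite(f'pics/{n}0.png',r.get_image(n)[:,:,::-1])
E
```

```text
0.0 [0.17607505 0.59929121 0.20482618] [[-0.959, 0.282, -0.0], [0.282, 0.959, -0.001], [-0.0, -0.001, -1.0]] 0.9986821584039894 0.0188
scene {'camera_matrix': array([[470.26164909,   0.        , 288.51924019],
       [  0.        , 470.26164909, 208.89705509],
       [  0.        ,   0.        ,   1.        ]]), 'distortion': array([-0.15196601,  0.        ,  0.        ,  0.        ,  0.        ]), 'origin': array([ 1.51090299, -0.48086461,  0.73719128]), 'attitude': array([[ 0.43151893,  0.48205543, -0.76250506],
       [ 0.9020657 , -0.22280307,  0.36964344],
       [ 0.00830015, -0.8473378 , -0.53098941]])}
top {'camera_matrix': array([[392.71048498,   0.        , 285.51410882],
       [  0.        , 392.71048498, 212.43025102],
       [  0.        ,   0.        ,   1.        ]]), 'distortion': array([0.03880244, 0.        , 0.        , 0.        , 0.        ]), 'origin': array([0.31376822, 0.02024685, 1.16504972]), 'attitude': array([[-2.04444457e-02, -9.82767696e-01,  1.83710861e-01],
       [-9.99784843e-01,  2.07405962e-02, -3.09502747e-04],
       [-3.50610350e-03, -1.83677662e-01, -9.82980276e-01]])}
```

View pics/top0.png

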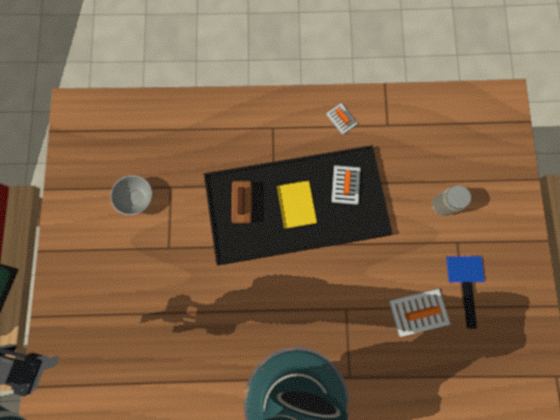

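View pics/scene0.png

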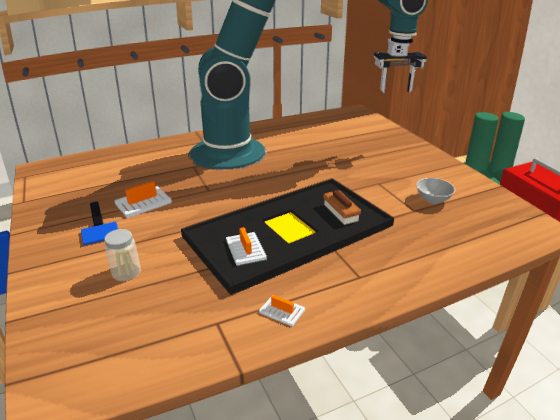

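The top view shows the tray's grate at about (346,185), the yellow pocket at (297,204), the brush at (241,202) and the jar at (452,200). The small and large decoys are at (342,118) and (420,312). Next I'll measure positions.

```bash
cat > h.py <<'E'
from workcell import r
import cv2,numpy as np
def ray(info,px,z):
    p=cv2.undistortPoints(np.array(px,float).reshape(-1,1,2),info['camera_matrix'],info['distortion']).reshape(-1,2)
    d=np.c_[p,np.ones(len(p))]@info['attitude'].T; o=info['origin']
    return o+d*((z-o[2])/d[:,2])[:,None]
def blobs(mask,amin=30):
    cs,_=cv2.findContours(mask.astype(np.uint8),cv2.RETR_EXTERNAL,cv2.CHAIN_APPROX_NONE)
    return [c.reshape(-1,2) for c in cs if cv2.contourArea(c)>amin]
def rect(info,c,z):
    P=ray(info,c,z)[:,:2]
    (cx,cy),(w,h),a=cv2.minAreaRect((P*1000).astype(np.float32))
    if w<h: w,h,a=h,w,a+90
    return np.round([cx,cy,w,h,(a+90)%180-90],1)  # mm, deg of long side from x
def masks(im):
    h=cv2.cvtColor(im,cv2.COLOR_RGB2HSV).astype(int);H,S,V=h[...,0],h[...,1],h[...,2]
    return dict(yellow=(H>22)&(H<35)&(S>150)&(V>120),orange=(H>3)&(H<16)&(S>205)&(V>150),
                white=(S<50)&(V>110),black=(V<60))
E
python3 - <<'E'
from h import *
Z=dict(yellow=.010,orange=.066,white=.03,black=.028)
for n in('top','scene'):
    im=r.get_image(n);i=r.camera_info(n)
    for k,m in masks(im).items():
        if k=='white': m=cv2.morphologyEx(m.astype(np.uint8),cv2.MORPH_CLOSE,np.ones((5,5)))
        for c in blobs(m,{'black':5000}.get(k,60)):
            q=rect(i,c,Z[k])
            if 300<q[0]<850 and abs(q[1])<500: print(n,k,c.mean(0).round(),q)
E
```

```text
top yellow [297. 204.] [555.3 -13.5 133.9  98.3   8.8]
top white [452. 200.] [ 554.5 -468.1  113.3   68.5  -72.7]
top white [136. 193.] [593.8 455.4 116.3  78.7  13.8]
top white [345. 184.] [ 607.7 -159.7  114.7   78.5   -4.9]
top white [342. 118.] [ 816.  -158.1   84.7   60.9   35.2]
top black [296. 205.] [552.6 -13.6 516.4 277.2 -81.5]
scene yellow [290. 227.] [549.2 -12.6 123.7  90.8   8.9]
scene orange [244. 240.] [ 629.8 -170.8  109.5   19.    -7.8]
scene white [246. 248.] [ 613.6 -164.5  123.2   78.8   -6.4]
scene white [119. 238.] [ 432.1 -454.9  116.3   69.5    1.5]
scene white [341. 215.] [564.7 143.3 127.3  56.1  -0.7]
scene white [435. 188.] [572.1 484.7 123.7 121.5   4.9]
scene black [285. 232.] [573.6 -21.  526.  299.3 -81.4]
```

arm_command(series=[[[0,0,0],[-0.3,-0.3,0],1],[[0,0,0],[-0.6,-0.58,0],1],[[0,0,0],[-0.6,-0.58,0],1],[[0,0,0],[-0.6,-0.58,0],1],[[0,0,0],[-0.6,-0.58,0],1],[[0,0,0],[-0.6,-0.58,0],1],[[0,0,0],[-0.6,-0.58,0],1],[[0,0,0],[-0.6,-0.58,0],1]])

```text
time_s: 1.2
ee_pos: [0.3621, 0.271, 0.2056]
tool_rot: [[-0.959, 0.282, 0.0], [0.282, 0.959, 0.0], [-0.0, 0.0, -1.0]]
wrist_force: [0.9, -0.5, -0.0]
gripper_width: 1.001
```

arm_command(series=[[[0,0,0],[-0.6,-0.58,0],1],[[0,0,0],[-0.6,-0.58,0],1],[[0,0,0],[-0.6,-0.58,0],1],[[0,0,0],[-0.6,-0.58,0],1],[[0,0,0],[-0.6,-0.58,0],1],[[0,0,0],[-0.6,-0.58,0],1],[[0,0,0],[-0.6,-0.58,0],1],[[0,0,0],[-0.6,-0.58,0],1]])

```text
time_s: 2.2
ee_pos: [0.56, -0.0771, 0.2055]
tool_rot: [[-0.96, 0.282, 0.0], [0.282, 0.96, 0.0], [-0.0, 0.0, -1.0]]
wrist_force: [0.3, 1.3, 0.4]
gripper_width: 1.004
```

arm_command(series=[[[0,0,0],[-0.6,-0.55,0],1],[[0,0,0],[-0.56,-0.54,0],1],[[0,0,-5.7],[0,0,0],1],[[0,0,-5.7],[0,0,0],1],[[0,0,0],[0,0,0],1]])

```text
time_s: 2.82
ee_pos: [0.6076, -0.1583, 0.2053]
tool_rot: [[-0.996, 0.087, -0.0], [0.087, 0.996, 0.0], [0.0, 0.0, -1.0]]
wrist_force: [0.3, 1.4, -0.4]
gripper_width: 1.0
```

```bash
cat > w.py <<'E'
from h import *
import sys
s=r.read_state();i=r.camera_info('wrist');im=r.get_image('wrist')
R=s['tool_rot'];print(s['time_s'],s['ee_pos'].round(4) if hasattr(s['ee_pos'],'round') else s['ee_pos'],'tool x yaw',np.degrees(np.arctan2(R[1][0],R[0][0])).round(1),i['origin'].round(3))
zo,zw=float(sys.argv[2]),float(sys.argv[3])
for k,m in masks(im).items():
    if k=='black':continue
    if k=='white': m=cv2.morphologyEx(m.astype(np.uint8),cv2.MORPH_CLOSE,np.ones((25,25)))
    for c in blobs(m,800):print(k,c.mean(0).round(),rect(i,c,dict(yellow=.010,orange=zo,white=zw)[k]))
cv2.imwrite(f'pics/{sys.argv[1]}.png',im[:,:,::-1])
E
python3 w.py w1 .066 .03
```

```text
2.825 [ 0.6076 -0.1583  0.2053] tool x yaw 175.0 [ 0.54  -0.153  0.385]
yellow [399. 133.] [554.6 -13.5 133.   96.2   8.5]
white [263. 307.] [ 748.4 -196.9  480.2  191.4   85. ]
white [277. 192.] [ 608.  -163.   111.1   76.6   -6.4]
white [ 27. 166.] [ 548.  -448.6   89.8   64.4  -87.8]
white [525. 126.] [557.1 122.4 113.3  13.2  -0.6]
```

View pics/w1.png

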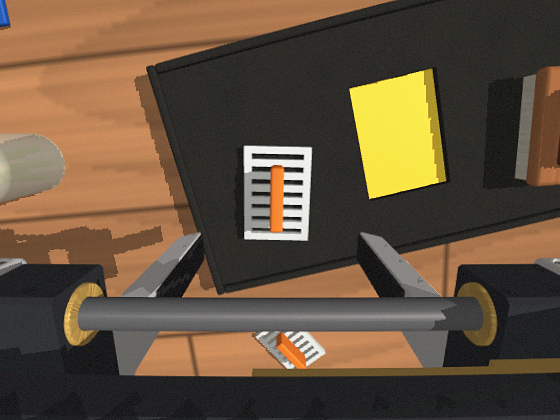

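The wrist view shows the grate at px (277,192), which is (0.608,-0.162) with yaw −6°. The pocket centre is at px (399,133), which is (0.5546,-0.0135) with yaw 8.6°, and both sizes match. I'll correct slightly, descend and grip.

arm_command(series=[[[0,0,1],[0,-0.06,0.4],1],[[0,0,0],[0,0,0.6],1],[[0,0,0],[0,0,0.6],1],[[0,0,0],[0,0,0.5],1],[[0,0,0],[0,0,0.35],1],[[0,0,0],[0,0,0.2],1],[[0,0,0],[0,0,0.14],1],[[0,0,0],[0,0,0],1]])

```text
time_s: 3.88
ee_pos: [0.6074, -0.1618, 0.0381]
tool_rot: [[-0.995, 0.104, 0.0], [0.104, 0.995, -0.0], [-0.0, -0.0, -1.0]]
wrist_force: [1.0, -1.0, 0.6]
gripper_width: 0.999
```

arm_command(series=[[[0,0,0],[0,0,0],0.5],[[0,0,0],[0,0,0],0.3],[[0,0,0],[0,0,0],0.2],[[0,0,0],[0,0,0],0.1],[[0,0,0],[0,0,0],0],[[0,0,0],[0,0,0],0],[[0,0,0],[0,0,0],0],[[0,0,0],[0,0,0],0]])

```text
time_s: 4.88
ee_pos: [0.6073, -0.1617, 0.0381]
tool_rot: [[-0.995, 0.104, -0.0], [0.104, 0.995, -0.0], [0.0, -0.0, -1.0]]
wrist_force: [-1.3, 0.3, 0.8]
gripper_width: 0.184
```

```bash
python3 w.py w2 .066 .03
```

```text
4.875 [ 0.6073 -0.1617  0.0381] tool x yaw 174.0 [ 0.54  -0.155  0.218]
yellow [494. 123.] [554.6 -12.8 132.9  92.7   8.6]
orange [280. 238.] [ 596.3 -161.6   57.1   13.2   -6.6]
white [ 46. 305.] [ 625.9 -322.5   93.8   56.1  -87.1]
white [276. 240.] [ 617.7 -164.   130.4   76.8   -6. ]
```

View pics/w2.png

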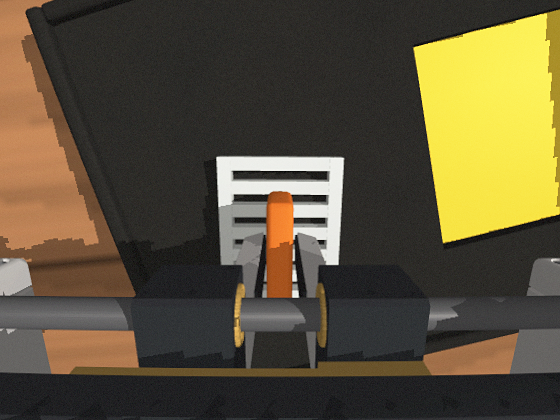

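The fin at px (280,238) is between the fingers. I'll check that the width has settled, then start sliding gently.

arm_command(series=[[[0,0,0],[0,0,0],0],[[0,0,0],[0,0,0],0],[[0,0,0],[0,0,0],0],[[0,0,0],[0,0,0],0]])

```text
time_s: 5.42
ee_pos: [0.6074, -0.1618, 0.0381]
tool_rot: [[-0.995, 0.104, 0.0], [0.104, 0.995, -0.0], [-0.0, -0.0, -1.0]]
wrist_force: [-0.0, -0.7, -0.4]
gripper_width: 0.152
```

arm_command(series=[[[0,0,-5],[0,0,0],0],[[0,0,-5],[0,0,0],0],[[0,0,-4.6],[0,0,0],0],[[0,0,0],[0.03,0.15,0],0],[[0,0,0],[0.05,0.25,0],0],[[0,0,0],[0.06,0.3,0],0],[[0,0,0],[0.06,0.3,0],0],[[0,0,0],[0.06,0.3,0],0]])

```text
time_s: 6.42
ee_pos: [0.5797, -0.0853, 0.0381]
tool_rot: [[-0.989, -0.15, -0.0], [-0.15, 0.989, 0.0], [0.0, 0.0, -1.0]]
wrist_force: [0.3, -1.4, -1.3]
gripper_width: 0.148
```

arm_command(series=[[[0,0,0],[0.06,0.3,0],0],[[0,0,0],[0.06,0.3,0],0],[[0,0,0],[0.06,0.3,0],0],[[0,0,0],[0.05,0.2,0],0],[[0,0,0],[0.04,0.12,0],0],[[0,0,0],[0.03,0.05,0],0],[[0,0,0],[0,0,0],0]])

```text
time_s: 7.3
ee_pos: [0.5509, -0.0146, 0.0381]
tool_rot: [[-0.989, -0.15, -0.0], [-0.15, 0.989, -0.0], [0.0, -0.0, -1.0]]
wrist_force: [0.5, -0.0, -2.4]
gripper_width: 0.148
```

```bash
python3 w.py w3 .066 .03; python3 -c "
from h import *
cv2.imwrite('pics/s3.png',r.get_image('scene')[120:330,130:430,::-1].repeat(2,0).repeat(2,1))"
```

```text
7.3 [ 0.5509 -0.0146  0.0381] tool x yaw -171.4 [ 0.484 -0.025  0.218]
yellow [319. 175.] [530.6  -9.9  85.3  82.5   8.6]
yellow [248. 175.] [534.1 -28.3  85.3  79.7   7.6]
white [537. 352.] [605.1 181.7  38.5  37.  -81.7]
white [ 23. 352.] [ 661.  -188.2   39.3   37.4  -81.3]
white [104. 315.] [ 621.3 -126.5   33.6   20.2  -83.3]
white [545. 278.] [548.6 165.6  27.3  23.4   8.6]
white [ 15. 278.] [ 602.3 -189.3   27.7   24.1    7.6]
white [494. 246.] [534.7 122.8  70.5  14.7  -1.1]
white [277. 248.] [570.3 -12.1 148.2  76.4   8.9]
```

View pics/w3.png

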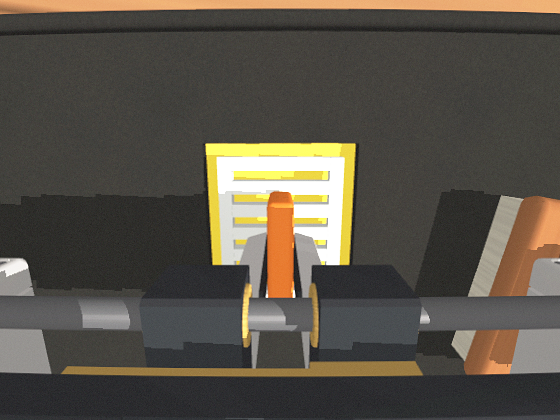

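View pics/s3.png

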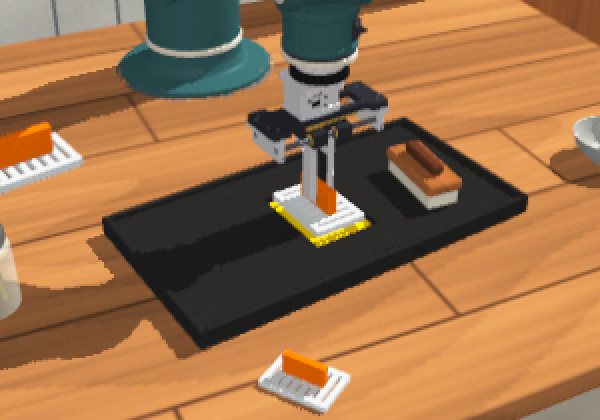

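The grate is over the pocket, surrounded by yellow floor at px (207–355, 143+). It sits about 4 mm too near the robot, so I'll shift it, lower 10 mm and release.

arm_command(series=[[[0,0,0],[-0.06,0.01,0],0],[[0,0,0],[0,0,0.06],0],[[0,0,0],[0,0,0.06],0],[[0,0,0],[0,0,0.04],0],[[0,0,0],[0,0,0],0]])

```text
time_s: 8.02
ee_pos: [0.5544, -0.0133, 0.0283]
tool_rot: [[-0.989, -0.15, -0.0], [-0.15, 0.989, -0.0], [0.0, -0.0, -1.0]]
wrist_force: [0.5, -0.3, -2.3]
gripper_width: 0.145
```

arm_command(series=[[[0,0,0],[0,0,0.01],0],[[0,0,0],[0,0,0],0.3],[[0,0,0],[0,0,0],0.5],[[0,0,0],[0,0,0],0.5],[[0,0,0],[0,0,0],0.5],[[0,0,0],[0,0,-0.2],0.5],[[0,0,0],[0,0,-0.4],0.5],[[0,0,0],[0,0,-0.6],0.5]])

```text
time_s: 9.02
ee_pos: [0.554, -0.0133, 0.1009]
tool_rot: [[-0.989, -0.15, -0.001], [-0.15, 0.989, -0.0], [0.001, -0.0, -1.0]]
wrist_force: [-0.2, -0.1, 1.1]
gripper_width: 0.497
```

arm_command(series=[[[0,0,0],[0,0,-0.6],0.5],[[0,0,0],[0,0,-0.6],0.5],[[0,0,0],[0,0,-0.5],0.5],[[0,0,0],[0,0,0],0.5],[[0,0,0],[0,0,0],0.5]])

```text
time_s: 9.65
ee_pos: [0.5542, -0.0131, 0.2018]
tool_rot: [[-0.989, -0.15, -0.0], [-0.15, 0.989, 0.0], [0.0, 0.0, -1.0]]
wrist_force: [-0.2, -0.3, 0.5]
gripper_width: 0.499
```

```bash
python3 w.py w4 .056 .02; python3 - <<'E'
from h import *
im=r.get_image('scene');i=r.camera_info('scene')
m=cv2.morphologyEx(masks(im)['white'].astype(np.uint8),cv2.MORPH_CLOSE,np.ones((5,5)))
for c in blobs(m,60):
    print(c.mean(0).round(),rect(i,c,.03))
E
```

```text
9.65 [ 0.5542 -0.0131  0.2018] tool x yaw -171.4 [ 0.487 -0.024  0.382]
yellow [279. 188.] [554.9 -14.7 131.9  99.4   8.7]
white [ 23. 352.] [ 828.2 -337.4   75.6   71.2  -81. ]
white [537. 352.] [720.3 374.7  73.4  72.1 -81. ]
white [545. 278.] [611.6 344.   52.4  44.7   8.7]
white [ 14. 278.] [ 715.  -340.    52.4   46.2    8.8]
white [279. 271.] [649.4 -10.1 298.  252.5   8.6]
[  2. 402.] [ 8.694e+02 -7.442e+02  8.530e+01  8.000e+00 -7.000e-01]
[282. 312.] [ 852.5 -175.9   83.9   61.3   35.5]
[  2. 314.] [ 621.3 -745.2  143.7   11.9    1.8]
[404. 373.] [1162.1  -19.7  957.1  326.4   89.9]
[119. 239.] [ 433.5 -454.3  119.3   69.9    0.5]
[290. 228.] [575.4 -22.6 122.   81.9   7. ]
[341. 215.] [564.7 143.3 127.3  56.1  -0.7]
[143. 203.] [ 273.9 -359.5  146.5  116.9  -78.2]
[435. 189.] [578.5 479.5 137.1 127.8  -4.6]
[225. 144.] [-2.160e+01 -1.000e-01  1.929e+02  1.103e+02  7.080e+01]
[301. 141.] [ 98.3 250.3 339.2  50.1 -21.7]
[540.  92.] [-1418.5  3572.7  6753.2   376.2   -54.4]
[289.  77.] [-1644.8  1005.4  4180.    866.    -32.4]
[112.  76.] [-1.8228e+03  3.0010e+02  4.1143e+03  2.5722e+03  2.1000e+00]
```

View pics/w4.png

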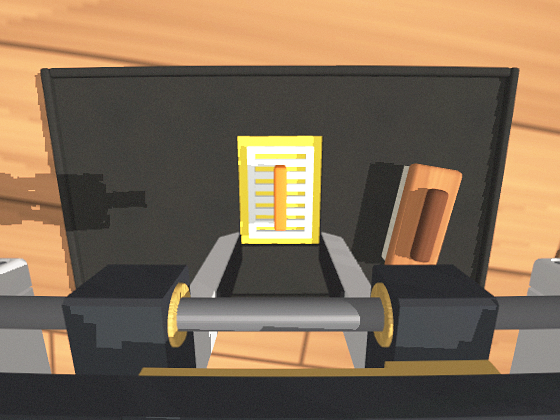

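The view shows the grate flat in the pocket at px (279,190), with yellow margins on all sides. In the scene view, the brush and jar blobs are where they were at the start.

```bash
python3 -c "
from workcell import r
print(r.finish_job())"
```

```text
the job is handed in; nothing more can be done
None
```

The drip grate is in the pocket and released, and I handed the job in at about 9.7 s. I gripped it by the orange fin, turned it 14.6° to line up with the pocket, and slid it along the deck. I then lowered it 10 mm, let go and backed the gripper up to 0.20 m.

- **Grate:** the last wrist picture showed it flat, with yellow floor visible on every side. The gripper let go about 0.5–1 mm from the measured pocket centre. My white-colour mask merged the grate with the fingers in that picture, so its final position rests on the release pose and the visible margins. I made no separate measurement of its height or tilt.
- **Brush and jar:** in the scene camera the brush was unchanged and the jar was within about 2 mm of where it started.
- **Forces:** wrist readings at the end of each move stayed below 3 N.

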